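# Swing the folded leg of a post stand into its detent

## Robot

A 6-joint arm with a two-finger parallel gripper is mounted at the origin on a cart in front of the work surface, level with it; the furniture and walls round the work are solid. World frame = base frame: x ahead of the robot, y to its left, z up, the work surface at z = 0. Lengths are in mm, angles in rad, forces in N, time in s.
With the tool pointing down it reaches from about 325 to 750 mm from the base axis. Payload 7.6 kg.
Tool frame: the origin (TCP) lies on the centre line of the jaws, within the pads' length; the fingertips stand 25 mm ahead of it and the grasp point (between the pads) lies 6 mm ahead of it (manip.tips_ahead is the z of the fingertips in the tool frame, in mm); z points along the fingers, y is the line along which they close (so a half turn about z gives the same grasp; the last joint's range is limited). The gripper opens to 85 mm and grips with 20 to 120 N. Pads are 22 mm wide; open, the fingers measure 114 mm over their backs; the gripper's body (76 mm by 85 mm) begins 54 mm behind the grasp point. The pads swing forward as they close: fully open they stand 13 mm farther back than shut.
Start: joints at [-1.352, 0.052, 1.401, -0, 1.689, -0.07], TCP at [149.545, -503.269, 256.323] pointing down, gripper open.
Joint ranges: [-2.9, 2.9], [-0.91, 2.17], [0.12, 2.37], [-1.06, 4.2], [0.26, 2.73], [-2.93, 2.93]. Speed limits (rad/s): [2.57, 2.57, 3.01, 3.14, 3.14, 3.14].

## Interface

Orientations are given as a unit quaternion [x, y, z, w].
In Python, from workcell import manip gives the robot as it stands. The module is installed in compiled form; this text tells all that it offers. Calls block until the motion is done:
- manip.move_to(position, orientation): joint-space move of the TCP to a pose.
- manip.servo_line(position, ori=None, max_speed=150, f_stop=None): straight line of the TCP; ori=None keeps the orientation; max_speed is the mean speed in mm/s. With f_stop (N) it stops when the force on the tool has changed by that much, and returns True; else False.
- manip.move_j(angles): joint-space move.
- manip.let_go() and manip.grasp(): open the fingers fully, or close them until they stop; the grip force is fixed at half the most.
- manip.dwell(seconds).
- manip.solve_ik(position, orientation): joint angles nearest the present ones, or None.
- manip.get_image(name): name is "scene" or "side" or "wrist"; returns a dict with "frame" (384x512x3 uint8, red, green, blue), "fx", "fy", "cx", "cy" (pixels), "R" (3x3) and "t" (3): a world point X has camera coordinates R X + t. Camera axes: x right, y down, z forward; pixel columns grow to the right and rows downward; lengths in mm; the calibration is good to about 2 mm. A picture is of the moment at which its call begins. There is no depth.
A pose or a line that the arm cannot do raises manip.PlanningError and nothing moves.
- manip.sign_off(): hands the job in; it is judged then, once.
Readings, each from a call of its own:
- manip.read_time_s(): time.
- manip.read_joint_positions(): joint angles.
- manip.read_qd(): joint speeds.
- manip.read_joint_efforts(): joint torques, N m.
- manip.read_ee_pos(): TCP position.
- manip.read_tcp_rot(): TCP orientation.
- manip.read_wrist_force(): force on the tool from outside, world axes, zero at the start.
- manip.read_moment(): the same for the moment, N m.
- manip.read_gripper_width(): finger opening in mm.
- manip.read_grasp_force(): force on a finger pad.
Only numpy, scipy, OpenCV 4.12 (cv2) and the standard library are available. Lean on these libraries where they do the work, as an engineer would, in place of code of your own. Each camera call takes 0.05 s, during which the arm holds its last target. There are 200 camera calls.

## Task

Two folding three-legged post stands stand on the optical table, each with one leg still folded in. Swing the folded leg of the larger stand all the way out until it seats in its end detent, so that the stand is ready to take a post, then take your hand away. Leave the smaller stand's leg folded as it is.

Things in the scene. Friction and masses are not known exactly. Their poses are not given: they have to be found in the camera images.
- large_stand: Larger black stand, fixed to the table: hub 32 mm across, 46 mm high, bore in its top, small metal clamp screw on its +x side, three bar legs. Origin: hub centre, on the table, z up. Two legs are fixed at +50 and -50 degrees from its +x, reaching 103 mm (feet 111). The third turns on an upright pin at (-23, 0) mm, in a fork 18 mm wide, 24.5 mm high, on the hub's -x side.
- large_stand_leg (a joint): Its hinged leg, rad. 0: folded, running from the pin along the stand's -y; grows clockwise seen from above; 1.571: end stop, pointing along the stand's -x. Starts at 0 to 0.25. Hinge friction 0.06 Nm; from 0.6 to 1.2 a spring catch resists with up to 0.3 Nm more (6 N in all at 60 mm from the pin); past 1.35 it draws the leg home and holds it with 0.2 Nm; let go earlier the leg stops short.
- large_stand_leg_tip (a point): Centre of the hinged leg's round rubber foot (16 mm across, 0.5 to 19 mm high), 80 mm from the pin, 12.5 mm above the table. The leg is a bar 14 mm wide, 6.5 to 18.5 mm above the table. When folded there is about 55 mm of free room on its inner side (the stand's +x side), 62 mm from the pin, before the next fixed leg.
- small_stand_leg_tip (a point): Centre of the rubber foot (13 mm across) of the smaller stand's folded leg, 12.5 mm above the table. Same make of stand: hub 26 mm across, 30 mm high, fixed legs reaching 71 mm from its centre, leg bar 11 mm wide, foot 52 mm from its pin. This leg can turn too and must stay where it is.

How it is judged:
By the outcome, as a careful person would: the job done as asked, in the order asked, and still so for the second after the job is handed in, with the robot touching nothing.
It also fails if it takes over 32 s, if anything falls off the work surface, if the arm or the gripper's body presses on something with over 40 N, if the wrist force passes 120 N, or if a joint passes its speed limit or range.

## Working session

There is one attempt and no reset: what is moved stays moved. The work goes in short steps, each a Python script; the robot and the scene stay as the last script left them, time stands still between calls to the robot, and variables do not carry over. Pictures are saved under pics/ and viewed, at most 10 in all, crops included, and the job is handed in when it is done.

```bash
mkdir -p pics; python3 - <<'E'
from workcell import manip
import cv2,numpy as np
for n in("scene","side"):
    d=manip.get_image(n);cv2.imwrite(f"pics/{n}0.png",d["frame"][:,:,::-1])
    print(n,d["fx"],d["cx"],d["cy"],np.round(d["R"],3).tolist(),np.round(d["t"],1), np.round(-d["R"].T@d["t"]))
print(manip.read_time_s(),manip.read_tcp_rot(),manip.tips_ahead)
E
```

```text
scene 497.42851570956793 258.5097192690714 201.59908125120984 [[0.601, -0.799, 0.026], [-0.326, -0.274, -0.905], [0.73, 0.536, -0.425]] [-424.7  158.6  738.7] [-232. -691.  468.]
side 350.9006217944414 254.91586985891686 192.11962050560854 [[0.936, -0.351, -0.006], [-0.181, -0.468, -0.865], [0.301, 0.811, -0.501]] [-541.4   60.7  845.5] [ 263. -848.  473.]
0.1 [ 9.89593109e-01  1.43892316e-01 -5.52221538e-05 -6.90951488e-04] 25.0
```

View pics/scene0.png

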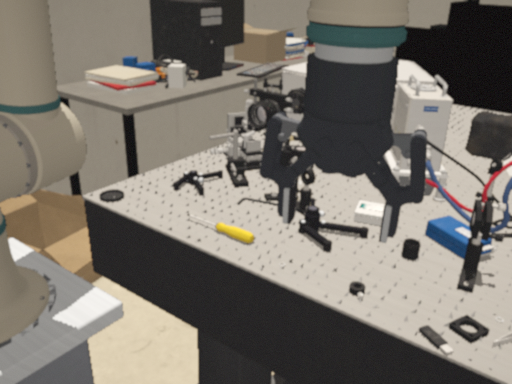

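View pics/side0.png

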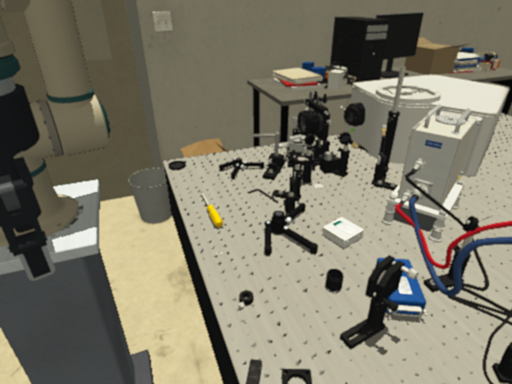

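Scene: the larger stand is probably at about (310,215), with the smaller one at (195,180). Side: larger at about (280,225), smaller at (240,165). I'll cast rays, then look from above with the wrist camera.

```bash
cat > h.py <<'E'
from workcell import manip
import cv2,numpy as np
def cast(d,u,v,z):
    c=-d["R"].T@d["t"]; r=d["R"].T@np.array([(u-d["cx"])/d["fx"],(v-d["cy"])/d["fy"],1.])
    return c+r*(z-c[2])/r[2]
def snap(n,f):
    d=manip.get_image(n);cv2.imwrite(f"pics/{f}.png",d["frame"][:,:,::-1]);np.savez(f"pics/{f}.npz",**d);return d
def proj(d,X):
    p=d["R"]@np.array(X)+d["t"];return d["fx"]*p[0]/p[2]+d["cx"],d["fy"]*p[1]/p[2]+d["cy"]
E
python3 - <<'E'
from h import *
s=manip.get_image("scene");d=snap("side","side1");w=snap("wrist","w0")
for n,dd,u,v,z in[("Lscene",s,312,212,46),("Lside",d,279,216,46),("Sscene",s,196,180,20),("Sside",d,240,163,25)]:print(n,cast(dd,u,v,z).round())
R=w["R"];print("wrist cam",(-R.T@w["t"]).round(),w["fx"],R.round(2).tolist(),manip.read_ee_pos())
a=cv2.resize(s["frame"][140:260,160:390,::-1],None,fx=3.4,fy=3.4)[:300*2,:780]
b=cv2.resize(d["frame"][140:270,200:370,::-1],None,fx=3.4,fy=3.4)
cv2.imwrite("pics/b.png",b)
E
```

```text
Lscene [ 522. -266.   46.]
Lside [ 532. -272.   46.]
Sscene [538.  55.  20.]
Sside [552.  56.  25.]
wrist cam [ 222. -482.  373.] 322.44047090983145 [[0.29, -0.96, -0.0], [-0.91, -0.27, 0.3], [-0.29, -0.08, -0.95]] [ 149.53076283 -503.14515319  255.92444124]
```

View pics/b.png

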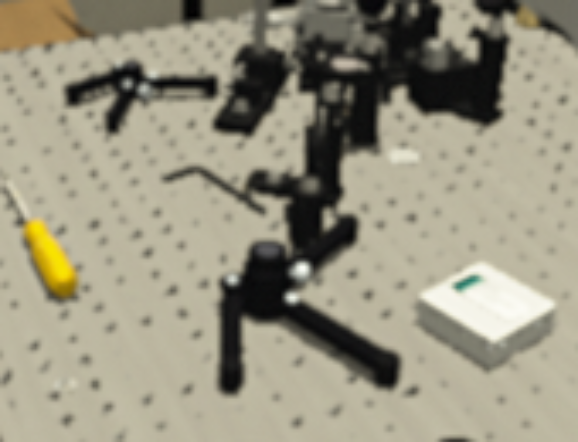

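The crop shows the large stand at about (525,-269). Its folded leg points toward the side camera: pin dot at crop (232,282), foot at (230,378). The small stand is at upper left. Next is the wrist camera from above.

```bash
python3 - <<'E'
from h import *
d=dict(np.load("pics/side1.npz"))
for n,u,v,z in[("foot",230,378,12),("pin",232,282,24.5),("hub",266,248,46),("f1",385,368,12),("f2",345,228,12)]:print(n,cast(d,200+u/3.4,140+v/3.4,z).round(1))
manip.move_to([555,-285,280],manip.read_tcp_rot())
w=snap("wrist","w1");print(manip.read_time_s(),(-w["R"].T@w["t"]).round())
cv2.imwrite("pics/w1b.png",cv2.resize(w["frame"][:,:,::-1],(800,600),interpolation=2))
E
```

```text
foot [ 480.4 -334.6   12. ]
pin [ 512.5 -259.5   24.5]
hub [ 535.7 -260.3   46. ]
f1 [ 571.3 -359.4   12. ]
f2 [ 620.7 -210.2   12. ]
1.9833 [ 627. -265.  397.]
```

View pics/w1b.png

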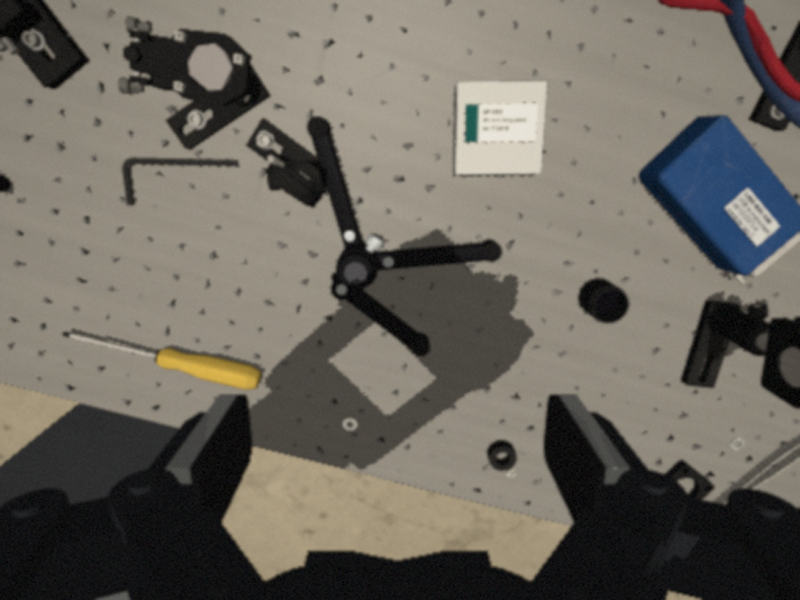

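Wrist view: hub (354,269), pin (340,290), folded foot (423,346), fixed feet (493,250) and (319,125). The sweep toward lower-left is clear. The screwdriver handle ends at (262,378), just beyond it.

```bash
python3 - <<'E'
from h import *
d=dict(np.load("pics/w1.npz"));k=.64
P={}
for n,u,v,z in[("foot",423,346,19),("pin",340,290,24.5),("hub",354,269,46),("f1",493,250,19),("f2",319,125,19),("driver",260,378,10),("post",290,170,40)]:
    P[n]=cast(d,u*k,v*k,z);print(n,P[n].round(1))
g=lambda a,b:np.degrees(np.arctan2(*(P[b]-P[a])[[1,0]])).round(1)
print("f1,f2 dirs",g("hub","f1"),g("hub","f2"),"pin->hub",g("pin","hub"),"leg",g("pin","foot"))
for a,b in[("hub","f1"),("hub","f2"),("pin","foot"),("pin","hub")]:print(a,b,np.linalg.norm((P[b]-P[a])[:2]).round(1))
print(manip.read_joint_positions())
E
```

```text
foot [ 486.2 -327.9   19. ]
pin [ 514.3 -252.    24.5]
hub [ 538.7 -258.4   46. ]
f1 [ 576.3 -355.5   19. ]
f2 [ 625.9 -207.    19. ]
driver [ 415.9 -206.2   10. ]
post [ 592.  -198.1   40. ]
f1,f2 dirs -68.8 30.5 pin->hub -14.7 leg -110.3
hub f1 104.1
hub f2 101.2
pin foot 80.9
pin hub 25.3
[-5.35774144e-01  3.32830286e-01  1.03593496e+00  2.58242549e-04
  1.77321719e+00  7.48016336e-01]
```

Fit: hub (538.6,-259.5), yaw -19.2°, pin (517,-252), leg about 0.05 rad. I'll push with closed fingers from the inner side at r=60, turning the hand with the leg. First I go above the gap, close the fingers and descend guarded.

```bash
cat >> h.py <<'E'
yaw=np.radians(-19.2); pin=np.array([516.9,-251.9])
def pose(q,off,z,r=60):
    """hand beside the leg at joint angle q, 'off' mm behind its centre line; tool x = push direction"""
    th=yaw-np.pi/2-q; u=np.array([np.cos(th),np.sin(th)]); n=np.array([u[1],-u[0]])
    a=th-np.pi/2
    p=pin+r*u-off*n
    return [p[0],p[1],z],[np.cos(a/2),np.sin(a/2),0.,0.]
E
python3 - <<'E'
from h import *
for q,o in[(0,28),(.8,18),(1.57,18)]:
    j=manip.solve_ik(*pose(q,o,33));print(None if j is None else np.round(j,2))
manip.move_to(*pose(0.05,28,110)); manip.grasp()
print(manip.tips_ahead,manip.read_ee_pos(),manip.read_gripper_width(),manip.read_time_s())
p,o=pose(0.05,28,34)
print(manip.servo_line(p,o,max_speed=60,f_stop=8),manip.read_ee_pos(),manip.read_wrist_force(),manip.read_time_s())
w=snap("wrist","w2");cv2.imwrite("pics/w2b.png",w["frame"][:,:,::-1])
E
```

```text
[-0.61  0.47  1.36 -0.    1.31 -1.84]
[-0.62  0.33  1.55 -0.    1.26 -1.06]
[-0.57  0.23  1.67 -0.    1.24 -0.24]
25.0 [ 520.32094637 -318.01639493  109.99562435] -0.3488298860637122 4.925
False [ 520.5571259  -318.20918999   34.5528109 ] [0.94467149 0.34191006 0.24172922] 6.3417
```

View pics/w2b.png

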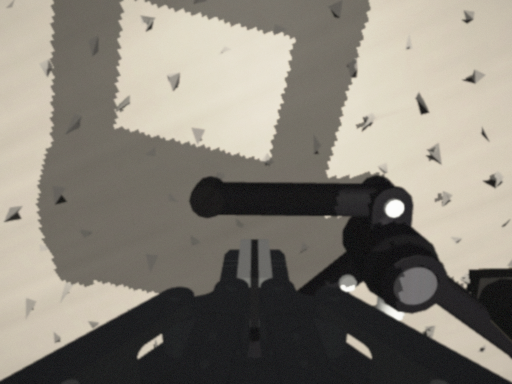

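The fingers stand in the gap at (255,265). The leg lies parallel in front, foot (208,197), pin (393,208), with no contact forces. Pushing now.

```bash
python3 - <<'E'
from h import *
z=34
for q,o in [(0.05,19)]+[(q,18) for q in np.arange(.2,1.56,.15)]+[(1.55,18)]:
    p,ori=pose(q,o,z)
    s=manip.servo_line(p,ori,max_speed=45,f_stop=22)
    print(round(q,2),s,np.round(manip.read_wrist_force(),1),round(manip.read_time_s(),2))
    if s: break
w=snap("wrist","w3");cv2.imwrite("pics/w3b.png",w["frame"][:,:,::-1])
E
```

```text
0.05 False [-0.5  0.1 -0.2] 6.74
0.2 False [-0.   0.5  0.3] 7.12
0.35 False [ 0.  -0.2 -0.3] 7.48
0.5 False [ 0.   0.1 -0.6] 7.84
0.65 False [ 0.1  0.1 -0.7] 8.2
0.8 False [ 0.1 -0.2  0.5] 8.56
0.95 False [-0.2 -1.6 -0.1] 8.92
1.1 False [-0.2  0.6 -0.6] 9.28
1.25 False [ 0.8 -0.3  0.2] 9.63
1.4 False [-0.4 -0.3  0.3] 9.99
1.55 False [ 0.1 -1.8  0.2] 10.35
1.55 False [-0.2 -4.2 -0.1] 10.6
```

View pics/w3b.png

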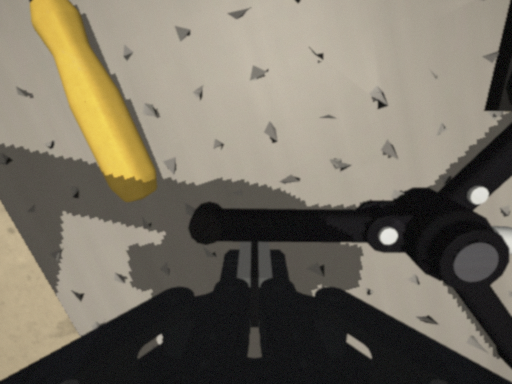

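The leg now runs from pin (388,236) to foot (207,222), nearly in line with the hub. Measuring the angle.

```bash
python3 - <<'E'
from h import *
for f,a,b in[("w2",(208,197),(393,208)),("w3",(207,222),(388,236))]:
    d=dict(np.load(f"pics/{f}.npz"));F=cast(d,*a,19)[:2];P=cast(d,*b,24.5)[:2]
    for o in(P,pin):
        v=F-o;print(f,F.round(1),o.round(1),np.linalg.norm(v).round(1),"q",((yaw-np.pi/2-np.arctan2(v[1],v[0]))%(2*np.pi)).round(3))
print(manip.read_ee_pos(),pose(1.55,18,34)[0])
E
```

```text
w2 [ 482.2 -324.2] [ 514.3 -252.9] 78.2 q 0.088
w2 [ 482.2 -324.2] [ 516.9 -251.9] 80.2 q 0.113
w3 [ 441.5 -223.7] [ 514.8 -251.8] 78.5 q 1.602
w3 [ 441.5 -223.7] [ 516.9 -251.9] 80.5 q 1.593
[ 454.40570931 -250.9201674    34.16709608] [np.float64(454.2745137279426), np.float64(-250.46875257612507), 34]
```

It reads as the end stop within measurement error. A guarded further push will confirm the hard stop, then I'll back off, lift and look.

```bash
python3 - <<'E'
from h import *
p0=manip.read_ee_pos()
p,o=pose(1.57,12,34)
print("stop",manip.servo_line(p,o,max_speed=15,f_stop=12),manip.read_ee_pos()-p0,manip.read_wrist_force())
p,o=pose(1.55,32,34);manip.servo_line(p,o,max_speed=60)
p[2]=200;manip.servo_line(p,o,max_speed=120)
p,o=pose(1.57,-20,260);manip.move_to(p,o)
print(manip.read_wrist_force(),manip.read_time_s())
w=snap("wrist","w4");cv2.imwrite("pics/w4b.png",w["frame"][:,:,::-1])
s=snap("side","s4");cv2.imwrite("pics/s4b.png",cv2.resize(s["frame"][140:270,200:370,::-1],None,fx=3.4,fy=3.4))
E
```

```text
stop True [-0.03286052  0.18378081  0.00830959] [ 0.24480989 -4.21719113  1.71186396]
[-0.74702933  0.10965291 -0.29560049] 13.2833
```

View pics/w4b.png

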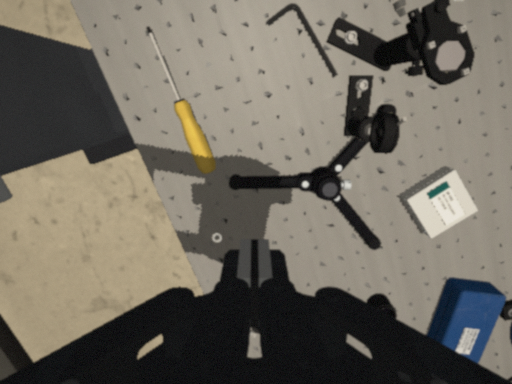

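View pics/s4b.png

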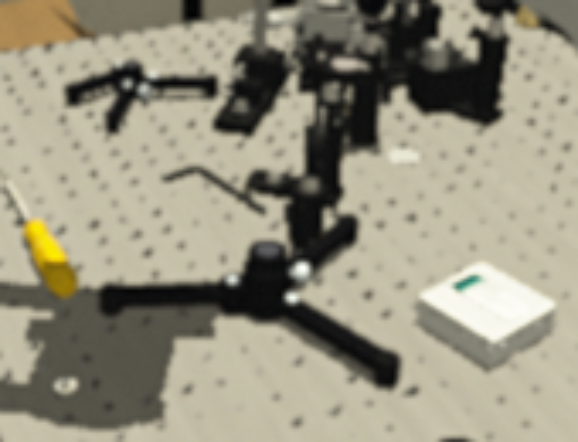

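The side crop shows the leg straight out to (110,298) and the small stand unchanged. The wrist view has the foot at (236,182) and pin at (307,182). I'll check the angle and hand in if it's good.

```bash
python3 - <<'E'
from h import *
d=dict(np.load("pics/w4.npz"));F=cast(d,236,182,19)[:2];P=cast(d,307.5,182.5,24.5)[:2]
q=[(yaw-np.pi/2-np.arctan2(*(F-o)[::-1]))%(2*np.pi) for o in(P,pin)];print(q,F,P)
if min(q)>1.45: manip.sign_off();print("signed")
E
```

```text
[np.float64(1.5568054357435308), np.float64(1.5708441416113272)] [ 441.01038938 -225.46837275] [ 518.28033568 -251.17023769]
the job is handed in; nothing more can be done
signed
```

The large stand's folded leg is swung fully out against its end stop (measured at about 1.57 rad), the smaller stand was left untouched, the hand is clear, and the job is handed in at about 13 s.

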